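# Draw the stout gouge from the rack and hold its edge under the magnifier

### The job

Draw the gouge with the stout square handle out of the slanting tool rack, turn it level with the hollow of its blade facing up, and hold it so that its cutting edge is under the middle of the bench magnifier's lens, about 8 cm below the glass, for the carver to inspect. Do not bump the magnifier, leave the two slim chisels in the rack and everything else where it is. Finish while still holding the gouge there, raised and still: do not put it down.

Things in the scene. Friction and masses are not known exactly. Their poses are not given: they have to be found in the camera images.
- gouge_handle (a point): Handle centre of the gouge to draw: light wood, 28 mm square with rounded corners, 90 mm long, steel cap; butt 50 mm from here. About 260 g. z runs along the tool from edge to butt, x to the hollow side of the blade, y across two flats (grip across y). In the rack z leans 35 degrees from vertical, the butt towards the rack's -x (robot) side, so x points away from the robot and up.
- gouge_edge (a point): Middle of the gouge's cutting edge: 155 mm from the handle centre along the tool's -z. Same axes as the handle point. When the gouge is level with the hollow up, x points straight up.
- gouge: The whole gouge, 205 mm long; axes as for its handle. Origin on its axis 50 mm from the handle centre towards the blade, where a 32 mm round shoulder rests on the rack. Below it a 20.5 mm square neck 26 mm long and the trough-shaped steel blade, 18 mm wide, pass through the hole: draw about 110 mm along +z to come free.
- rack: Fixed wooden rack: plank 70 x 270 x 24 mm with three 22.5 mm square holes 80 mm apart along its y, sloping 35 degrees down to its -x side (facing the robot within 17 degrees), on two end boards. Origin on the table under the middle hole, 120 mm below the plank's upper face. The gouge may stand in any hole.
- chisel_a: Slim chisel standing in another hole of the rack: round handle 18 mm thick, 112 mm long, flat blade; origin on its axis at the shoulder, z along the handle to the butt. To be left alone.
- chisel_b: A second slim chisel, same as the other, in the remaining hole. To be left alone.
- lens (a point): Centre of the underside of the lens of the bench magnifier (fixed): a clear level disc in a grey ring 124 mm across, 370 mm above the table; the ring's underside is 366 mm above the table, its top 384 mm. z up; x points from the lens to its stand.
- magnifier: The bench magnifier; origin on the table right below the lens centre. Its post (16 mm thick, 404 mm high) stands 170 mm along its x axis, away from the robot (within about 17 degrees), on a round base of 120 mm; a thin arm runs from the post to the ring.
- mallet: Wooden mallet lying before the robot: head 65 x 110 x 65 mm, handle 170 mm along its -x; origin under the head. Leave alone.
- whetstone: Grey sharpening stone 150 x 60 x 25 mm, lying to the right before the robot; origin at the middle of its underside. Leave alone.
- offcut: Wooden offcut 50 x 40 x 28 mm; origin at the middle of its underside. Leave alone.
- stub_a: Upright dowel stub, 32 mm thick, 35 mm high, on the table below the lens; origin at the middle of its underside. Leave alone.
- stub_b: Upright dowel stub, 40 mm thick, 28 mm high, on the table between rack and magnifier; origin at the middle of its underside. Leave alone.
- brush: Bench brush lying on the left of the table; origin at the middle of its underside. Leave alone.
Mind the look-alikes: they are no part of the job. Leave any red or turquoise look-alike of the gouge alone.

How it is judged (in metres and radians):
On the way:
1. the gouge is drawn clear of the rack, held in the fingers (height (world z) of gouge_edge above 0.15 m and contact force between the fingers and gouge above 1 N and contact force between gouge and rack below 0.2 N and contact force between gouge and magnifier below 0.2 N), for 0.1 s.
At the end, for the whole second after the job is handed in: Gouge held still in the fingers, touching neither rack nor magnifier; hollow up within 0.3 rad; edge within 35 mm horizontally of the lens centre and 240 to 345 mm above the table; chisels within 20 mm of their starts, other loose things within 40 mm (contact force between the fingers and gouge above 1 N and contact force between gouge and rack below 0.2 N and contact force between gouge and magnifier below 0.2 N and angle between gouge_edge's own x axis and vertical below 0.3 rad and horizontal distance between gouge_edge and lens below 0.035 m and height (world z) of gouge_edge between 0.24 and 0.345 m and linear speed of gouge below 0.03 m/s and angular speed of gouge below 0.2 rad/s and distance of each of chisel_a, chisel_b from where it was at the start of the episode below 0.02 m and distance of each of mallet, whetstone, offcut, stub_a, stub_b, brush from where it was at the start of the episode below 0.04 m); the arm keeps its last pose, push and grip.
It fails at once if the magnifier is bumped (more than 3 N) (contact force between magnifier and anything else above 3 N).
It fails at once if a slim chisel is pulled out of the rack (moved more than 40 mm) (distance of any of chisel_a, chisel_b from where it was at the start of the episode above 0.04 m).
It fails at once if another loose thing is pushed more than 60 mm (distance of any of mallet, whetstone, offcut, stub_a, stub_b, brush from where it was at the start of the episode above 0.06 m).
It also fails if it takes over 46 s, if anything falls off the work surface, if the arm or the gripper's body presses on something with over 40 N, if the wrist force passes 120 N, or if a joint passes its speed limit or range.

### The arm

A 6-joint arm with a two-finger parallel gripper is mounted at the origin on the work surface. World frame = base frame: x ahead of the robot, y to its left, z up, the work surface at z = 0. Lengths are in m, angles in degrees, forces in N, time in s.
With the tool pointing down it reaches from about 0.3 to 0.75 m from the base axis. Payload 8.5 kg.
Tool frame: the origin (TCP) lies on the centre line of the jaws, within the pads' length; the fingertips stand 19 mm ahead of it and the grasp point (between the pads) is the TCP (env.tcp_to_tips is the z of the fingertips in the tool frame, in m); z points along the fingers, y is the line along which they close (so a half turn about z gives the same grasp; the last joint's range is limited). The gripper opens to 85 mm and grips with 20 to 120 N. Pads are 22 mm wide; open, the fingers measure 114 mm over their backs; the gripper's body (76 mm by 85 mm) begins 54 mm behind the grasp point. The pads swing forward as they close: fully open they stand 13 mm farther back than shut.
Start: joints at [-77.366, 21.807, 74.336, -0, 83.858, -12.336], TCP at [0.232, -0.499, 0.25] pointing down, gripper open.
Joint ranges: [-178.18, 178.18], [-50.72, 133.34], [12.68, 142.11], [-81.47, 261.47], [9.98, 163.14], [-165.26, 165.26]. Speed limits (degrees/s): [136.94, 136.94, 180, 180, 180, 180].

### API

Orientations are given as a 3x3 rotation matrix whose columns are the frame's x, y, z axes.
In Python, from rig import env gives the robot as it stands.
- The arm moves only by the tool servo_tool, never from a script. Its argument "steps" is a list of rows, each an object of numbers: "tx", "ty", "tz": the shift along the world's x, y, z in cm; "yaw": the turn about the world's z in degrees; "claw": the finger opening in cm, from 0 to 8.54. In form: [{"tx": .., "ty": .., "tz": .., "yaw": .., "claw": ..}, ...]. A call has 1 to 20 rows; each row shifts and turns the commanded pose from where the row before left it; what a row does not reach is not made up. A row lasts 1/10 s, in which the tool goes at most 50 mm and 8.59 degrees, less where a joint would pass 70% of its speed; a pose out of reach is approached as far as the arm can. A call with a gripper value outside its range is refused whole. The fingers move at their own pace and stop on an object; "newtons" is the grip in N (left out, the last holds). Time passes only in rows, so rows that do not move let the fingers close. It gives the time, the measured TCP pose, the force, the opening and the grip force at its end, in the units of the state.
- env.observe(): the state, without advancing time (a new reading comes with each control period).
- env.get_image(name): name is "scene" or "side" or "wrist"; returns (picture, depth): 480x640x3 uint8, red, green, blue; 480x640 float32, m along the optical axis (not along the pixel's ray), 0 where there is no reading.
- env.camera_model(name): a dict with "fovy" (degrees; the focal length in pixels is half the picture's height over the tangent of half this angle, whatever the lens; pixels are square), "cx", "cy" (the principal point, pixels), "T" (4x4, takes a point from camera to world coordinates). Camera axes: x right, y down, z forward; pixel columns grow to the right and rows downward; lengths in m; the calibration is good to about 2 mm. A picture is of the moment at which its call begins: read the wrist's pose just before it. camera_model takes no time and is no camera call; for the wrist camera it gives the pose at the moment of the call.
- env.close_job(): hands the job in; it is judged then, once.
The state is a dict: "time_s": time; "q": joint angles; "qvel": joint speeds; "joint_efforts": joint torques, N m; "position": TCP position; "tool_rot": TCP orientation; "ft_force": force on the tool from outside, world axes, zero at the start; "wrist_torque": the same for the moment, N m; "grip_width": finger opening in m; "gripper_force": force on a finger pad.
Only numpy, scipy, OpenCV 4.12 (cv2) and the standard library are available. Lean on these libraries where they do the work, as an engineer would, in place of code of your own. Each camera call takes 0.05 s, during which the arm holds its last target. There are 200 camera calls.

## Working session

There is one attempt and no reset: what is moved stays moved. The work goes in short steps, Python scripts to look and compute and a tool call to move; the robot and the scene stay as the last step left them, time stands still between calls to the robot, and variables do not carry over. Pictures are saved under pics/ and viewed, at most 10 in all, crops included, and the job is handed in when it is done.

Besides the shell and the picture viewer there is one more tool, called after ">>>" as name(argument=value, ...) on one line, values as JSON. servo_tool: Moves the arm, as the interface text tells. Its arguments: {"type":"object","properties":{"steps":{"type":"array"},"newtons":{"type":"number"}},"required":["steps"]}

```bash
mkdir -p pics
cat > h.py <<'E'
import numpy as np, cv2
from rig import env
def cam(n):
    m=env.camera_model(n); f=240/np.tan(np.radians(m["fovy"])/2); return f,m["cx"],m["cy"],np.array(m["T"])
def snap(n):
    im,d=env.get_image(n); f,cx,cy,T=cam(n); np.savez(f"{n}.npz",im=im,d=d,f=f,cx=cx,cy=cy,T=T); return im,d
def ray(n,u,v):
    z=np.load(f"{n}.npz"); T=z["T"]; r=T[:3,:3]@[(u-z["cx"])/z["f"],(v-z["cy"])/z["f"],1]; return T[:3,3],r
def pt(n,u,v):
    d=np.load(f"{n}.npz")["d"][int(v)-1:int(v)+2,int(u)-1:int(u)+2]; o,r=ray(n,u,v); return o+r*np.median(d)
def tri(a,b):
    o1,r1=ray(*a);o2,r2=ray(*b); A=np.c_[r1,-r2]; s=np.linalg.lstsq(A,o2-o1,rcond=None)[0]
    p,q=o1+s[0]*r1,o2+s[1]*r2; return (p+q)/2,np.linalg.norm(p-q)
E
python3 - <<'E'
from h import *
for n in("scene","side"):
    im,d=snap(n); cv2.imwrite(f"pics/{n}.png",im[:,:,::-1]); print(n,cam(n)[3].round(3).tolist())
E
```

```text
scene [[0.232, 0.707, -0.668, 1.281], [0.973, -0.165, 0.163, -0.195], [0.005, -0.688, -0.726, 1.066], [0.0, 0.0, 0.0, 1.0]]
side [[-0.905, -0.23, 0.358, 0.029], [-0.425, 0.481, -0.767, 1.001], [0.004, -0.846, -0.533, 0.922], [0.0, 0.0, 0.0, 1.0]]
```

View pics/scene.png

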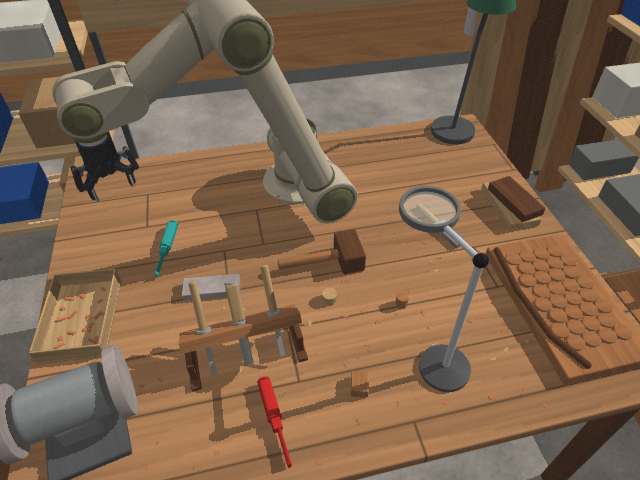

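View pics/side.png

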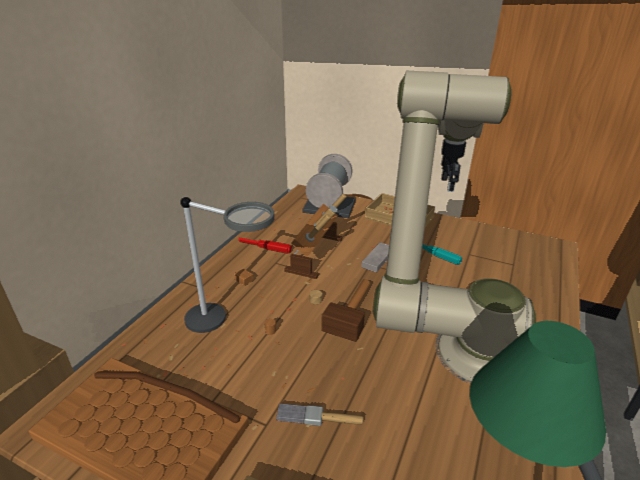

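The scene view shows three tools in the rack: handles at about (197,305), (236,302) and (268,290). There is also a red look-alike at (270,405), a turquoise one at (168,240) and the lens at (430,209). The middle handle looks thickest, so I'll check it in an enlarged crop.

Run:
```python
from h import *
im=np.load("scene.npz")["im"]
cv2.imwrite("pics/crop1.png",cv2.resize(im[250:400,165:325,::-1],None,fx=5,fy=4*1.0 if 0 else 5,interpolation=cv2.INTER_CUBIC)[:, :][:600])
d=np.load("scene.npz")["d"]
for n,uv in dict(cA=(195,288),g=(234,288),cB=(265,270),stubB=(329,292),stubA=(403,297),mallet=(350,240),post=(481,261),ringL=(402,207),ringR=(458,212),ringT=(430,190),ringB=(430,229),whet=(210,285),offc=(360,378)).items(): print(n,pt("scene",*uv).round(3))
```

```text
cA [ 0.558 -0.322  0.206]
g [ 0.57  -0.24   0.197]
cB [ 0.547 -0.167  0.212]
stubB [ 0.5   -0.008  0.026]
stubA [0.566 0.173 0.035]
mallet [0.364 0.084 0.064]
post [0.773 0.206 0.398]
ringL [0.591 0.122 0.383]
ringR [0.631 0.226 0.384]
ringT [0.549 0.2   0.378]
ringB [0.656 0.158 0.375]
whet [ 0.403 -0.31   0.024]
offc [0.758 0.004 0.028]
```

View pics/crop1.png

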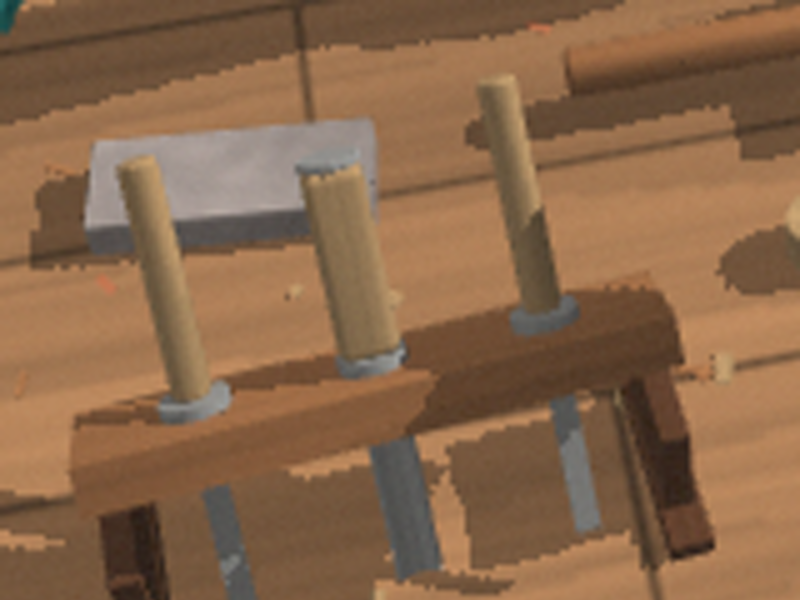

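The crop shows the middle tool has a thick square handle with a steel cap and a trough blade: cap at (231,282), shoulder at (239,322). The outer two at (197,305) and (268,290) are slim and round, so they are the chisels. The gouge is in the middle hole.

```bash
cat > fit.py <<'E'
from h import *
z=np.load("scene.npz"); ds=z["d"]
def P(u,v): return pt("scene",u,v)
# handle face
pts=[]
for t in np.linspace(.15,.85,30):
    u0,v0=231.5+t*7,284+t*36
    for du in np.arange(-3,3.1,1): pts.append(P(u0+du,v0))
pts=np.array(pts); c=pts.mean(0); n=np.linalg.svd(pts-c)[2][2]; n*=np.sign(n[0])
print("face",c.round(4),n.round(3),"yaw",np.degrees(np.arctan2(n[1],n[0])),"tilt",np.degrees(np.arcsin(n[2])), "rms",np.std((pts-c)@n))
for k in [(231,284),(235,302),(238,318)]: print(P(*k).round(4))
A=[P(197+t*8,290+t*34) for t in np.linspace(0,1,15)];B=[P(266+t*7,272+t*34) for t in np.linspace(0,1,15)]
A=np.array(A);B=np.array(B)
for X in(A,B): print(X[0].round(3),X[-1].round(3))
yA=np.array([np.interp(.17,X[::-1,2],X[::-1,i]) for X in(A,B) for i in(0,1)]).reshape(2,2); print(yA,np.degrees(np.arctan2(-(yA[1]-yA[0])[0],(yA[1]-yA[0])[1])),np.linalg.norm(yA[1]-yA[0]))
# ring
H,W=ds.shape; uu,vv=np.meshgrid(np.arange(390,475),np.arange(180,240)); 
T=z["T"]; r=np.stack([(uu-z["cx"])/z["f"],(vv-z["cy"])/z["f"],np.ones(uu.shape)],-1)@T[:3,:3].T; W3=T[:3,3]+r*ds[vv,uu][...,None]
m=(W3[...,2]>.365)&(W3[...,2]<.39); q=W3[m][:,:2].astype(np.float32); 
(c2,rad)=cv2.minEnclosingCircle(q[np.linalg.norm(q-np.median(q,0),axis=1)<.075]); print("ring",c2,rad,m.sum())
E
python3 fit.py
```

```text
face [ 0.5881 -0.2434  0.1706] [0.822 0.069 0.565] yaw 4.8095243985515745 tilt 34.434264248832555 rms 0.000992016846664182
[ 0.5629 -0.2451  0.2043]
[ 0.5874 -0.2434  0.1697]
[ 0.609  -0.2432  0.1383]
[ 0.562 -0.319  0.203] [ 0.607 -0.316  0.136]
[ 0.55  -0.165  0.208] [ 0.596 -0.162  0.141]
[[ 0.58322452 -0.31776827]
 [ 0.57531989 -0.16328756]] 2.9292154510287096 0.1546828092630589
ring (0.6051676869392395, 0.18159088492393494) 0.07108712196350098 2376
```

Run:
```python
from h import *
o=env.observe(); print(o["time_s"],np.array(o["tool_rot"]).round(3).tolist(),o["position"],env.tcp_to_tips)
```

```text
0.1 [[0.907, 0.422, -0.0], [0.422, -0.907, 0.001], [0.0, -0.001, -1.0]] [ 0.23212145 -0.49837595  0.24978919] 0.019
```

>>> servo_tool(steps=[{"tx": 3.4,"ty": 2.5,"tz": 0.6,"yaw": -2.1,"claw": 6.5},{"tx": 3.4,"ty": 2.5,"tz": 0.6,"yaw": -2.1,"claw": 6.5},{"tx": 3.4,"ty": 2.5,"tz": 0.6,"yaw": -2.1,"claw": 6.5},{"tx": 3.4,"ty": 2.5,"tz": 0.6,"yaw": -2.1,"claw": 6.5},{"tx": 3.4,"ty": 2.5,"tz": 0.6,"yaw": -2.1,"claw": 6.5},{"tx": 3.4,"ty": 2.5,"tz": 0.6,"yaw": -2.1,"claw": 6.5},{"tx": 3.4,"ty": 2.5,"tz": 0.6,"yaw": -2.1,"claw": 6.5},{"tx": 3.4,"ty": 2.5,"tz": 0.6,"yaw": -2.1,"claw": 6.5},{"tx": 3.4,"ty": 2.5,"tz": 0.6,"yaw": -2.1,"claw": 6.5},{"tx": 3.4,"ty": 2.6,"tz": 0.6,"yaw": -2.1,"claw": 6.5},{"tx": 0,"ty": 0,"tz": 0,"yaw": 0},{"tx": 0,"ty": 0,"tz": 0,"yaw": 0}])

```text
invalid input at $.steps[10]: expected keys tx, ty, tz, yaw, claw
```

Run:
```python
from h import *
im,d=snap("wrist"); cv2.imwrite("pics/w1.png",im[:,:,::-1]); print(cam("wrist")[3].round(3).tolist())
im,d=snap("side")
o=env.observe(); print(o["position"],np.array(o["tool_rot"]).round(3).tolist())
z=np.load("wrist.npz")
c=np.linalg.inv(z["T"])@[.5775,-.2443,.161,1]; print("pred handle",z["f"]*c[:2]/c[2]+[z["cx"],z["cy"]])
c=np.linalg.inv(z["T"])@[.5488,-.2463,.202,1]; print("pred butt",z["f"]*c[:2]/c[2]+[z["cx"],z["cy"]])
z=np.load("side.npz"); cv2.imwrite("pics/s2.png",cv2.resize(im[170:320,170:370,::-1],None,fx=4,fy=4))
```

```text
[[0.423, -0.856, -0.298, 0.309], [-0.906, -0.4, -0.137, -0.462], [-0.002, 0.328, -0.945, 0.372], [0.0, 0.0, 0.0, 1.0]]
[ 0.23210879 -0.49845653  0.24997468] [[0.907, 0.422, -0.0], [0.422, -0.907, 0.001], [0.0, -0.001, -1.0]]
pred handle [    5.75806694 -1212.07015823]
pred butt [ -209.1797766  -1716.79068155]
```

View pics/w1.png

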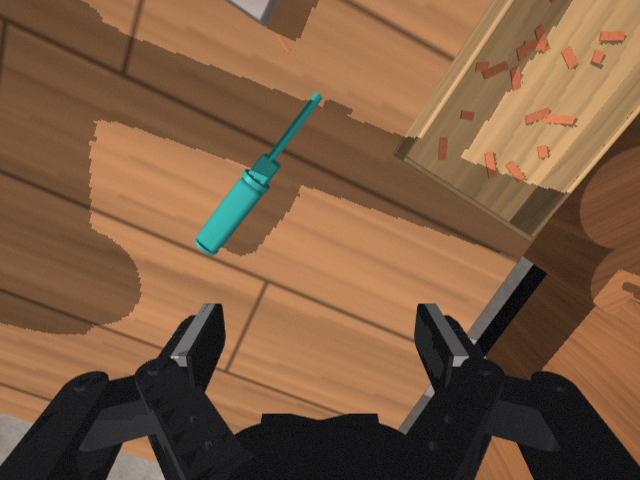

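View pics/s2.png

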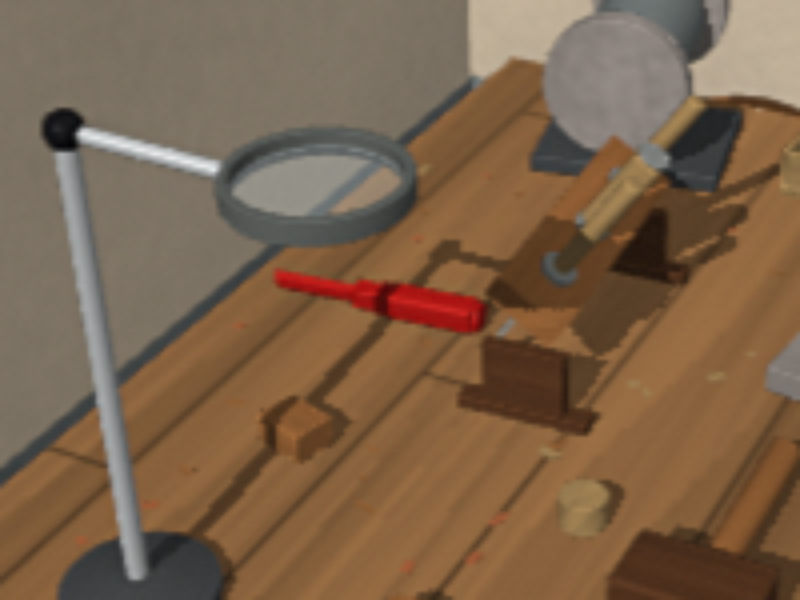

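The wrist picture was taken before any move, because the call was refused: every row needs all its keys. It shows only the turquoise look-alike at (235,210). The side crop gives the ring centre at about (249,214) and the gouge's steel cap at about (334,209) full-frame. I'll resend the move.

>>> servo_tool(steps=[{"tx": 3.4,"ty": 2.5,"tz": 0.6,"yaw": -2.1,"claw": 6.5},{"tx": 3.4,"ty": 2.5,"tz": 0.6,"yaw": -2.1,"claw": 6.5},{"tx": 3.4,"ty": 2.5,"tz": 0.6,"yaw": -2.1,"claw": 6.5},{"tx": 3.4,"ty": 2.5,"tz": 0.6,"yaw": -2.1,"claw": 6.5},{"tx": 3.4,"ty": 2.5,"tz": 0.6,"yaw": -2.1,"claw": 6.5},{"tx": 3.4,"ty": 2.5,"tz": 0.6,"yaw": -2.1,"claw": 6.5},{"tx": 3.4,"ty": 2.5,"tz": 0.6,"yaw": -2.1,"claw": 6.5},{"tx": 3.4,"ty": 2.5,"tz": 0.6,"yaw": -2.1,"claw": 6.5},{"tx": 3.4,"ty": 2.5,"tz": 0.6,"yaw": -2.1,"claw": 6.5},{"tx": 3.4,"ty": 2.6,"tz": 0.6,"yaw": -2.1,"claw": 6.5},{"tx": 0,"ty": 0,"tz": 0,"yaw": 0,"claw": 6.5},{"tx": 0,"ty": 0,"tz": 0,"yaw": 0,"claw": 6.5}])

```text
time_s: 1.4
position: [0.5725, -0.247, 0.3098]
tool_rot: [[0.997, 0.071, -0.001], [0.071, -0.997, 0.0], [-0.001, -0.0, -1.0]]
ft_force: [0.1, 0.0, 0.5]
grip_width: 0.065
gripper_force: 0.0
```

Run:
```python
from h import *
im,d=snap("wrist"); cv2.imwrite("pics/w2.png",im[:,:,::-1])
o=env.observe(); print(o["position"],np.array(o["tool_rot"]).round(3).tolist())
z=np.load("wrist.npz")
for p in ([.5775,-.2443,.161,1],[.5488,-.2463,.202,1]):
    c=np.linalg.inv(z["T"])@p; print("pred",z["f"]*c[:2]/c[2]+[z["cx"],z["cy"]])
print("lens",tri(("scene",430,209),("side",249.2,214)))
print("cap",tri(("scene",231,282),("side",333.8,209.3)))
```

```text
[ 0.57187706 -0.24769361  0.30987886] [[0.998, 0.07, -0.001], [0.07, -0.998, 0.0], [-0.001, -0.0, -1.0]]
pred [316.52881197 218.36860054]
pred [316.10820984 270.46246453]
lens (array([0.60055173, 0.17763983, 0.37611092]), np.float64(0.004487513633555203))
cap (array([ 0.54914839, -0.2457259 ,  0.19620732]), np.float64(0.00249929927465029))
```

View pics/w2.png

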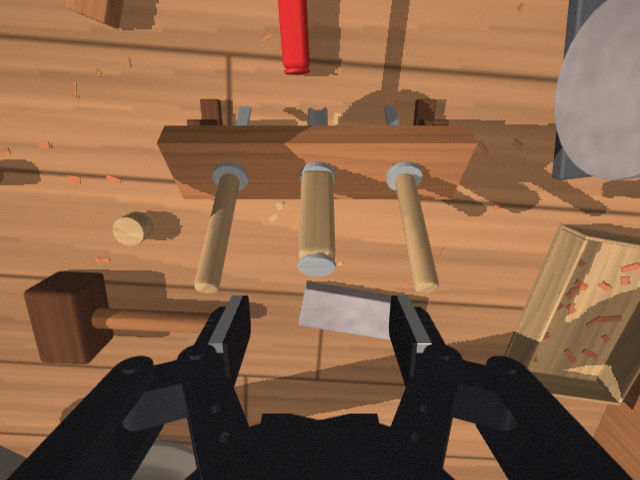

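The wrist view shows the gouge upright between the jaws: handle (317,215), cap (317,266), chisels clear to either side at (218,230) and (415,230). This agrees with my predictions to a few pixels. Next I descend and grip.

>>> servo_tool(steps=[{"tx": 0,"ty": 0.3,"tz": -2.0,"yaw": 0,"claw": 6.5},{"tx": 0,"ty": 0,"tz": -3,"yaw": 0,"claw": 6.5},{"tx": 0,"ty": 0,"tz": -3,"yaw": 0,"claw": 6.5},{"tx": 0,"ty": 0,"tz": -3,"yaw": 0,"claw": 6.5},{"tx": 0,"ty": 0,"tz": -2.2,"yaw": 0,"claw": 6.5},{"tx": 0,"ty": 0,"tz": -1,"yaw": 0,"claw": 6.5},{"tx": 0,"ty": 0,"tz": 0,"yaw": 0,"claw": 6.5},{"tx": 0,"ty": 0,"tz": 0,"yaw": 0,"claw": 1},{"tx": 0,"ty": 0,"tz": 0,"yaw": 0,"claw": 1},{"tx": 0,"ty": 0,"tz": 0,"yaw": 0,"claw": 1},{"tx": 0,"ty": 0,"tz": 0,"yaw": 0,"claw": 1},{"tx": 0,"ty": 0,"tz": 0,"yaw": 0,"claw": 1},{"tx": 0,"ty": 0,"tz": 0,"yaw": 0,"claw": 1}], newtons=90)

```text
time_s: 2.75
position: [0.5724, -0.2448, 0.1698]
tool_rot: [[0.998, 0.069, 0.002], [0.069, -0.998, -0.001], [0.002, 0.002, -1.0]]
ft_force: [-1.5, -0.2, 7.0]
grip_width: 0.027
gripper_force: 88.3
```

>>> servo_tool(steps=[{"tx": -0.29,"ty": -0.02,"tz": 0.41,"yaw": 0,"claw": 1},{"tx": -0.57,"ty": -0.04,"tz": 0.82,"yaw": 0,"claw": 1},{"tx": -0.57,"ty": -0.04,"tz": 0.82,"yaw": 0,"claw": 1},{"tx": -0.57,"ty": -0.04,"tz": 0.82,"yaw": 0,"claw": 1},{"tx": -0.57,"ty": -0.04,"tz": 0.82,"yaw": 0,"claw": 1},{"tx": -0.57,"ty": -0.04,"tz": 0.82,"yaw": 0,"claw": 1}])

```text
time_s: 3.35
position: [0.5399, -0.2468, 0.2138]
tool_rot: [[0.998, 0.069, -0.001], [0.069, -0.998, 0.0], [-0.001, -0.0, -1.0]]
ft_force: [0.5, -0.2, -1.5]
grip_width: 0.0266
gripper_force: 88.5
```

>>> servo_tool(steps=[{"tx": -0.57,"ty": -0.04,"tz": 0.82,"yaw": 0,"claw": 1},{"tx": -0.57,"ty": -0.04,"tz": 0.82,"yaw": 0,"claw": 1},{"tx": -0.57,"ty": -0.04,"tz": 0.82,"yaw": 0,"claw": 1},{"tx": -0.57,"ty": -0.04,"tz": 0.82,"yaw": 0,"claw": 1},{"tx": -0.57,"ty": -0.04,"tz": 0.82,"yaw": 0,"claw": 1},{"tx": -0.57,"ty": -0.04,"tz": 0.82,"yaw": 0,"claw": 1},{"tx": -0.57,"ty": -0.04,"tz": 0.82,"yaw": 0,"claw": 1},{"tx": -0.57,"ty": -0.04,"tz": 0.82,"yaw": 0,"claw": 1},{"tx": -0.57,"ty": -0.04,"tz": 0.82,"yaw": 0,"claw": 1},{"tx": 0,"ty": 0,"tz": 2,"yaw": 0,"claw": 1},{"tx": 0,"ty": 0,"tz": 2,"yaw": 0,"claw": 1},{"tx": 0,"ty": 0,"tz": 0,"yaw": 0,"claw": 1},{"tx": 0,"ty": 0,"tz": 0,"yaw": 0,"claw": 1}])

```text
time_s: 4.65
position: [0.4892, -0.2503, 0.3268]
tool_rot: [[0.998, 0.069, -0.0], [0.069, -0.998, 0.0], [-0.0, -0.0, -1.0]]
ft_force: [-0.8, 0.6, -3.0]
grip_width: 0.0271
gripper_force: 89.1
```

Run:
```python
from h import *
a,d=snap("scene"); b,d=snap("side")
cv2.imwrite("pics/p3.png",np.hstack([cv2.resize(a[140:390,130:330],(400,500)),cv2.resize(b[130:330,240:400],(400,500))])[:,:,::-1])
print(env.observe()["position"])
```

```text
[ 0.48915295 -0.25019122  0.32598326]
```

View pics/p3.png

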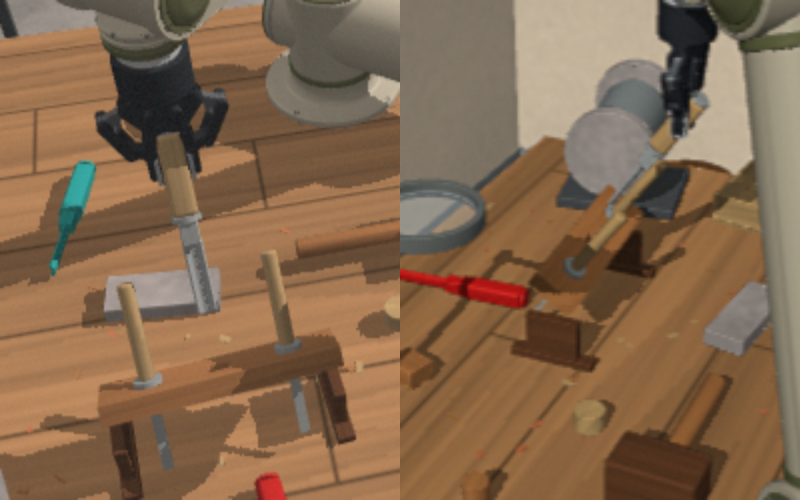

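The crops show the gouge fully drawn, still leaning 35° with its hollow away from the robot, and both chisels still standing in the rack. The hand can't pitch, so I'll lever the gouge level in the fingers by pressing its edge on free table left of the rack. First I'm checking that that strip is clear.

Run:
```python
from h import *
z=np.load("scene.npz"); d=z["d"]; vv,uu=np.mgrid[:480,:640]; T=z["T"]
W=T[:3,3]+(np.stack([(uu-z["cx"])/z["f"],(vv-z["cy"])/z["f"],np.ones(uu.shape)],-1)@T[:3,:3].T)*d[...,None]
W=W[(d>0)&(W[...,2]<.3)]
xs=np.arange(.40,.84,.02); ys=np.arange(-.16,.08,.02)
print("mm; y:",[round(y,2) for y in ys])
for x in xs:
    print(f"{x:.2f}",[int(1000*W[m][:,2].max()) if (m:=(abs(W[:,0]-x)<.01)&(abs(W[:,1]-y)<.01)).any() else -1 for y in ys])
```

```text
mm; y: [np.float64(-0.16), np.float64(-0.14), np.float64(-0.12), np.float64(-0.1), np.float64(-0.08), np.float64(-0.06), np.float64(-0.04), np.float64(-0.02), np.float64(-0.0), np.float64(0.02), np.float64(0.04), np.float64(0.06)]
0.40 [-1, 2, 42, 43, 43, 45, 47, 44, 47, 42, 65, 68]
0.42 [-1, 6, 4, 4, 3, 4, 3, 3, 2, 4, 65, 69]
0.44 [-1, 3, 2, 2, 4, 3, 3, 3, 5, 3, 32, 67]
0.46 [-1, 2, 2, 3, 4, 3, 3, 2, 2, 3, 4, 3]
0.48 [1, 3, 3, 5, 4, 3, 5, 29, 27, 4, 3, 5]
0.50 [-1, 3, 3, 2, 3, 3, 2, 31, 30, 26, 3, 3]
0.52 [-1, -1, -1, 2, 4, 4, 4, 31, 31, 4, 5, 5]
0.54 [219, -1, -1, 3, 2, 3, 5, 4, 5, 4, 4, 3]
0.56 [215, 0, 97, 2, 3, 3, 3, 3, 2, 4, 5, 3]
0.58 [184, 111, 113, 106, 5, 3, 3, 5, 5, 5, 5, 4]
0.60 [157, 127, 127, 127, 4, 4, 4, 4, 5, 3, 4, 2]
0.62 [137, 139, 143, 140, 4, 3, 2, 5, 3, 3, 4, 3]
0.64 [141, 141, 141, 137, 2, 4, 4, 3, 4, 3, 4, 4]
0.66 [58, 7, 15, 15, 4, 5, 4, 3, 5, 4, 3, 4]
0.68 [5, 3, 10, 12, 2, 4, 5, 4, 4, 5, 4, 3]
0.70 [3, 3, 3, 4, 3, 3, 3, 3, 4, 5, 4, 4]
0.72 [4, 3, 3, 3, 3, 4, 4, 3, 4, 5, 5, 5]
0.74 [7, 4, 5, 2, 5, 3, 3, 29, 31, 29, 4, 4]
0.76 [4, 2, 2, 4, 4, 4, 5, 30, 32, 31, 3, 4]
0.78 [3, 4, 3, 5, 3, 3, 3, 31, 32, 30, 5, 3]
0.80 [3, 5, 4, 5, 4, 4, 3, 3, 30, 28, 4, 4]
0.82 [3, 3, 3, 3, 4, 3, 4, 5, 4, 4, 4, 3]
```

>>> servo_tool(steps=[{"tx": 0,"ty": 0,"tz": 3,"yaw": 0,"claw": 1},{"tx": 0,"ty": 0,"tz": 3,"yaw": 0,"claw": 1},{"tx": 0,"ty": 0,"tz": 2,"yaw": 0,"claw": 1},{"tx": 0,"ty": 2.5,"tz": 0,"yaw": 0,"claw": 1},{"tx": 1.5,"ty": 3,"tz": 0,"yaw": 0,"claw": 1},{"tx": 2,"ty": 3,"tz": 0,"yaw": 0,"claw": 1},{"tx": 2.5,"ty": 3,"tz": 0,"yaw": 0,"claw": 1},{"tx": 2.5,"ty": 3,"tz": 0,"yaw": 0,"claw": 1},{"tx": 2.5,"ty": 3,"tz": 0,"yaw": 0,"claw": 1},{"tx": 2.1,"ty": 3,"tz": 0,"yaw": 0,"claw": 1},{"tx": 0,"ty": 1,"tz": -2,"yaw": 0,"claw": 1},{"tx": 0,"ty": 0,"tz": -4,"yaw": 0,"claw": 1},{"tx": 0,"ty": 0,"tz": -4,"yaw": 0,"claw": 1},{"tx": 0,"ty": 0,"tz": -4,"yaw": 0,"claw": 1},{"tx": 0,"ty": 0,"tz": -4,"yaw": 0,"claw": 1},{"tx": 0,"ty": 0,"tz": -3,"yaw": 0,"claw": 1},{"tx": 0,"ty": 0,"tz": -2,"yaw": 0,"claw": 1},{"tx": 0,"ty": 0,"tz": -1,"yaw": 0,"claw": 1},{"tx": 0,"ty": 0,"tz": 0,"yaw": 0,"claw": 1},{"tx": 0,"ty": 0,"tz": 0,"yaw": 0,"claw": 1}])

```text
time_s: 6.75
position: [0.6208, -0.0355, 0.168]
tool_rot: [[0.998, 0.069, 0.001], [0.069, -0.998, -0.0], [0.001, 0.0, -1.0]]
ft_force: [0.5, -0.0, -1.8]
grip_width: 0.027
gripper_force: 89.6
```

>>> servo_tool(steps=[{"tx": 0,"ty": 0,"tz": -1.5,"yaw": 0,"claw": 1},{"tx": 0,"ty": 0,"tz": -1.3,"yaw": 0,"claw": 1},{"tx": -0.5,"ty": -0.03,"tz": -0.5,"yaw": 0,"claw": 1},{"tx": -0.6,"ty": -0.04,"tz": -0.5,"yaw": 0,"claw": 1},{"tx": -0.6,"ty": -0.04,"tz": -0.5,"yaw": 0,"claw": 1},{"tx": -0.6,"ty": -0.04,"tz": -0.5,"yaw": 0,"claw": 1},{"tx": -0.6,"ty": -0.04,"tz": -0.6,"yaw": 0,"claw": 1},{"tx": 0,"ty": 0,"tz": 0,"yaw": 0,"claw": 1}], newtons=45)

```text
time_s: 7.55
position: [0.5918, -0.0374, 0.1144]
tool_rot: [[0.998, 0.069, 0.003], [0.069, -0.998, -0.0], [0.003, 0.001, -1.0]]
ft_force: [-1.6, 0.7, 5.8]
grip_width: 0.0272
gripper_force: 89.8
```

```bash
cat > ang.py <<'E'
from h import *
import sys
def cloud(n):
    snap(n); z=np.load(n+".npz"); d=z["d"]; vv,uu=np.mgrid[:480,:640]; T=z["T"]
    W=T[:3,3]+(np.stack([(uu-z["cx"])/z["f"],(vv-z["cy"])/z["f"],np.ones(uu.shape)],-1)@T[:3,:3].T)*d[...,None]
    return W[d>0]
o=env.observe(); R=np.array(o["tool_rot"]); p=np.array(o["position"])
for n in ("scene","wrist"):
    q=(cloud(n)-p)@R   # tool frame: x fwd, z down
    m=(abs(q[:,1])<.012)&(q[:,0]>.0)&(q[:,0]<.20)&((p[2]-q[:,2])>.012)&(q[:,2]>-.16)
    q=q[m]
    print(n,len(q),[(round(x,3),round(float(np.median(q[s][:,2])),4)) for x in np.arange(.01,.19,.015) if (s:=abs(q[:,0]-x)<.0075).sum()>3])
E
python3 ang.py
```

```text
scene 960 [(np.float64(0.01), -0.0139), (np.float64(0.025), 0.0005), (np.float64(0.04), -0.1207), (np.float64(0.055), 0.036), (np.float64(0.07), 0.0615), (np.float64(0.085), 0.079), (np.float64(0.1), 0.0921), (np.float64(0.115), 0.1007), (np.float64(0.16), 0.0879), (np.float64(0.175), 0.0879)]
wrist 21993 [(np.float64(0.01), -0.0587), (np.float64(0.025), -0.0006), (np.float64(0.04), 0.0164), (np.float64(0.055), 0.03), (np.float64(0.07), 0.0487), (np.float64(0.085), 0.0771), (np.float64(0.1), 0.0908), (np.float64(0.115), 0.1)]
```

It turns in the fingers as intended: the handle slope now measures about 45°. I'll continue the arc.

>>> servo_tool(steps=[{"tx": -0.6,"ty": -0.04,"tz": -0.7,"yaw": 0,"claw": 1},{"tx": -0.6,"ty": -0.04,"tz": -0.7,"yaw": 0,"claw": 1},{"tx": -0.6,"ty": -0.04,"tz": -0.8,"yaw": 0,"claw": 1},{"tx": -0.5,"ty": -0.03,"tz": -0.8,"yaw": 0,"claw": 1},{"tx": -0.5,"ty": -0.03,"tz": -0.8,"yaw": 0,"claw": 1},{"tx": -0.4,"ty": -0.03,"tz": -0.9,"yaw": 0,"claw": 1},{"tx": -0.4,"ty": -0.02,"tz": -0.9,"yaw": 0,"claw": 1},{"tx": -0.3,"ty": -0.02,"tz": -0.9,"yaw": 0,"claw": 1},{"tx": -0.3,"ty": -0.02,"tz": -0.9,"yaw": 0,"claw": 1},{"tx": 0,"ty": 0,"tz": 0,"yaw": 0,"claw": 1}], newtons=45)

```text
time_s: 8.65
position: [0.5495, -0.0401, 0.0384]
tool_rot: [[0.998, 0.069, -0.0], [0.069, -0.998, 0.0], [-0.0, -0.0, -1.0]]
ft_force: [0.3, 0.2, 2.3]
grip_width: 0.0269
gripper_force: 88.7
```

```bash
python3 ang.py
```

```text
scene 693 [(np.float64(0.01), -0.0174), (np.float64(0.025), -0.0126), (np.float64(0.04), -0.1251), (np.float64(0.055), -0.0042), (np.float64(0.07), 0.0032), (np.float64(0.085), 0.0099), (np.float64(0.1), 0.0206), (np.float64(0.115), 0.0236), (np.float64(0.13), 0.0246)]
wrist 27825 [(np.float64(0.01), -0.0606), (np.float64(0.025), -0.0117), (np.float64(0.04), -0.0076), (np.float64(0.055), -0.0042), (np.float64(0.07), 0.0027), (np.float64(0.085), 0.0061), (np.float64(0.1), 0.0206), (np.float64(0.115), 0.0237), (np.float64(0.13), 0.025)]
```

>>> servo_tool(steps=[{"tx": -0.2,"ty": 0,"tz": -0.6,"yaw": 0,"claw": 1},{"tx": -0.2,"ty": 0,"tz": -0.5,"yaw": 0,"claw": 1},{"tx": 0,"ty": 0,"tz": -0.3,"yaw": 0,"claw": 1},{"tx": 0,"ty": 0,"tz": 0,"yaw": 0,"claw": 1},{"tx": 0,"ty": 0,"tz": 0,"yaw": 0,"claw": 1}], newtons=90)

```text
time_s: 9.25
position: [0.5453, -0.04, 0.025]
tool_rot: [[0.998, 0.069, -0.001], [0.069, -0.998, 0.0], [-0.001, -0.0, -1.0]]
ft_force: [1.5, -0.7, 1.0]
grip_width: 0.027
gripper_force: 88.4
```

```bash
python3 ang.py
```

```text
scene 596 [(np.float64(0.01), -0.053), (np.float64(0.025), -0.0142), (np.float64(0.04), -0.1261), (np.float64(0.055), -0.0078), (np.float64(0.07), -0.0025), (np.float64(0.085), 0.0007), (np.float64(0.1), 0.0105), (np.float64(0.115), 0.0114), (np.float64(0.13), 0.0121)]
wrist 25661 [(np.float64(0.01), -0.0603), (np.float64(0.025), -0.0129), (np.float64(0.04), -0.0102), (np.float64(0.055), -0.0082), (np.float64(0.07), -0.0027), (np.float64(0.085), -0.0006), (np.float64(0.1), 0.0115), (np.float64(0.115), 0.0124), (np.float64(0.13), 0.0129)]
```

>>> servo_tool(steps=[{"tx": 0,"ty": 0,"tz": 1,"yaw": 0,"claw": 1},{"tx": 0,"ty": 0,"tz": 2,"yaw": 0,"claw": 1},{"tx": 0,"ty": 0,"tz": 3,"yaw": 0,"claw": 1},{"tx": 0,"ty": 0,"tz": 3,"yaw": 0,"claw": 1},{"tx": 0,"ty": 0,"tz": 3,"yaw": 0,"claw": 1},{"tx": -1,"ty": 0,"tz": 3,"yaw": 0,"claw": 1},{"tx": -2,"ty": 0,"tz": 3,"yaw": 0,"claw": 1},{"tx": -2.5,"ty": 0,"tz": 3,"yaw": 0,"claw": 1},{"tx": -2.5,"ty": 0,"tz": 3,"yaw": 0,"claw": 1},{"tx": -2.5,"ty": 0,"tz": 2.2,"yaw": 0,"claw": 1},{"tx": -2.5,"ty": 0,"tz": 0,"yaw": 0,"claw": 1},{"tx": -1.5,"ty": 0,"tz": 0,"yaw": 0,"claw": 1},{"tx": 0,"ty": 0,"tz": 0,"yaw": 0,"claw": 1},{"tx": 0,"ty": 0,"tz": 0,"yaw": 0,"claw": 1}])

```text
time_s: 10.75
position: [0.4002, -0.0398, 0.2873]
tool_rot: [[0.998, 0.069, -0.001], [0.069, -0.998, 0.0], [-0.001, -0.0, -1.0]]
ft_force: [-0.1, 0.8, -1.6]
grip_width: 0.0268
gripper_force: 88.6
```

```bash
python3 ang.py
python3 - <<'E'
from h import *
a=np.load("scene.npz")["im"]; snap("side"); b=np.load("side.npz")["im"]
cv2.imwrite("pics/p4.png",np.hstack([cv2.resize(a[100:350,130:330],(400,500)),cv2.resize(b[130:330,240:400],(400,500))])[:,:,::-1])
E
```

```text
scene 1027 [(np.float64(0.01), -0.0635), (np.float64(0.025), -0.0791), (np.float64(0.04), -0.1278), (np.float64(0.055), -0.0077), (np.float64(0.07), -0.0025), (np.float64(0.085), 0.0032), (np.float64(0.1), 0.0137), (np.float64(0.115), 0.0161), (np.float64(0.13), 0.0174), (np.float64(0.145), 0.0193), (np.float64(0.16), 0.0211)]
wrist 29371 [(np.float64(0.01), -0.0595), (np.float64(0.025), -0.0128), (np.float64(0.04), -0.0098), (np.float64(0.055), -0.0076), (np.float64(0.07), -0.002), (np.float64(0.085), 0.0002), (np.float64(0.1), 0.0133), (np.float64(0.115), 0.0155), (np.float64(0.13), 0.017)]
```

View pics/p4.png

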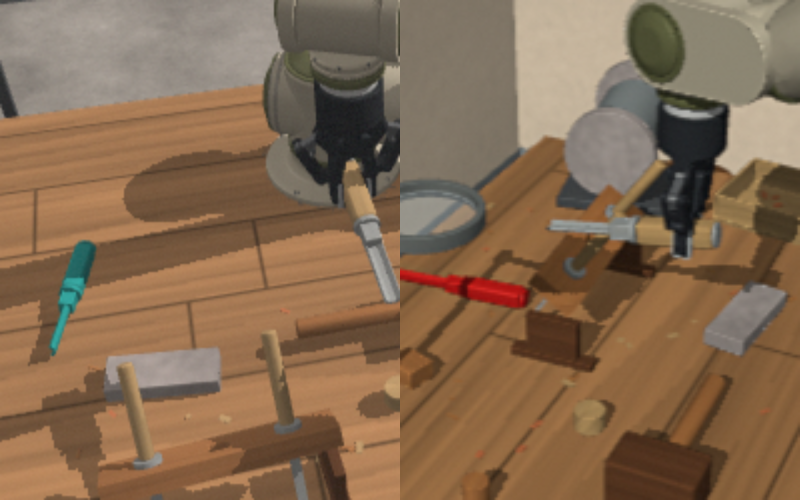

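The crops show the gouge nearly level with the hollow up. The slope is about 8° and did not change during the lift. Next I bring it under the lens from the robot's side.

>>> servo_tool(steps=[{"tx": 0,"ty": 1,"tz": 0.5,"yaw": 0.5,"claw": 1},{"tx": 0,"ty": 2,"tz": 0.5,"yaw": 0.5,"claw": 1},{"tx": 0,"ty": 2.5,"tz": 0.5,"yaw": 0.5,"claw": 1},{"tx": 0,"ty": 2.5,"tz": 0,"yaw": 0.5,"claw": 1},{"tx": 0,"ty": 2.5,"tz": 0,"yaw": 0.5,"claw": 1},{"tx": 0,"ty": 2.5,"tz": 0,"yaw": 0.5,"claw": 1},{"tx": 0,"ty": 2.5,"tz": 0,"yaw": 0.5,"claw": 1},{"tx": 0,"ty": 2,"tz": 0,"yaw": 0.5,"claw": 1},{"tx": 0,"ty": 1.6,"tz": 0,"yaw": 0.5,"claw": 1},{"tx": 0.5,"ty": 0,"tz": 0,"yaw": 0.5,"claw": 1},{"tx": 1,"ty": 0,"tz": 0,"yaw": 0,"claw": 1},{"tx": 1,"ty": 0,"tz": 0,"yaw": 0,"claw": 1},{"tx": 0.7,"ty": 0,"tz": 0,"yaw": 0,"claw": 1},{"tx": 0,"ty": 0,"tz": 0,"yaw": 0,"claw": 1},{"tx": 0,"ty": 0,"tz": 0,"yaw": 0,"claw": 1},{"tx": 0,"ty": 0,"tz": 0,"yaw": 0,"claw": 1}])

```text
time_s: 12.5
position: [0.4323, 0.1509, 0.3022]
tool_rot: [[0.988, 0.156, -0.0], [0.156, -0.988, -0.0], [-0.0, -0.0, -1.0]]
ft_force: [0.0, -0.1, -2.5]
grip_width: 0.0272
gripper_force: 89.0
```

```bash
python3 ang.py
python3 - <<'E'
from h import *
a=np.load("scene.npz")["im"]; b,_=snap("side")
cv2.imwrite("pics/p5.png",np.hstack([cv2.resize(a[130:330,330:490],(400,500)),cv2.resize(b[130:330,180:340],(400,500))])[:,:,::-1])
E
```

```text
scene 1196 [(np.float64(0.01), -0.0623), (np.float64(0.025), -0.0749), (np.float64(0.04), -0.1271), (np.float64(0.055), -0.0083), (np.float64(0.07), 0.0034), (np.float64(0.115), -0.0726), (np.float64(0.13), 0.0145), (np.float64(0.145), 0.0205), (np.float64(0.16), -0.0695), (np.float64(0.175), -0.0708)]
wrist 29250 [(np.float64(0.01), -0.0602), (np.float64(0.025), -0.0128), (np.float64(0.04), -0.01), (np.float64(0.055), -0.0079), (np.float64(0.07), -0.0023), (np.float64(0.085), -0.0001), (np.float64(0.1), 0.0131), (np.float64(0.115), 0.0152), (np.float64(0.13), 0.0169)]
```

View pics/p5.png

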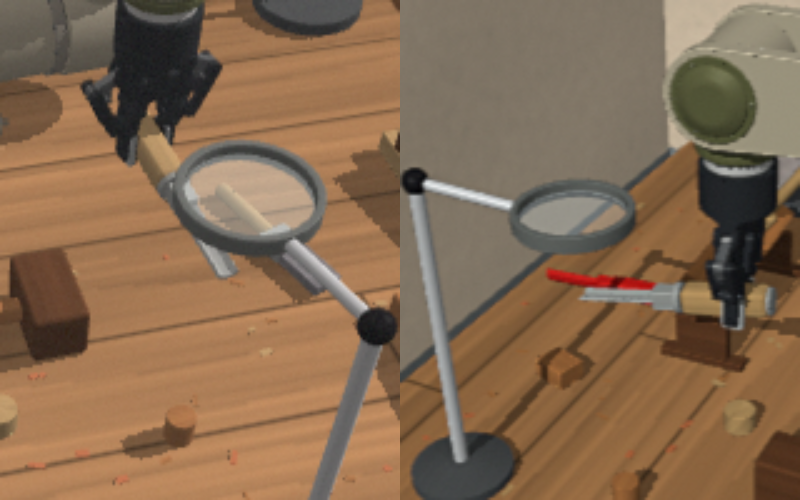

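The gouge is level under the ring and clear of it. The edge is at about (421,239) in the scene view and (253,248) in the side view. I'll triangulate it against the lens.

Run:
```python
from h import *
print(tri(("scene",421.2,239.2),("side",252.8,248.4)), tri(("scene",430,209),("side",249.2,214)), pt("scene",420,236))
```

```text
(array([0.59444184, 0.17806628, 0.27790122]), np.float64(0.002052498317295061)) (array([0.60055173, 0.17763983, 0.37611092]), np.float64(0.004487513633555203)) [0.58528988 0.17750741 0.27974128]
```

Edge measures (0.594, 0.178, 0.278) against lens (0.601, 0.178): about 6 mm off horizontally, roughly 9 cm below the glass, tilt about 8° and holding still. Handing in.

```bash
python3 -c "
from rig import env; print(env.close_job())"
```

```text
the job is handed in; nothing more can be done
None
```

The job is handed in (no verdict was shown): the gouge is held still and hollow up, tilted about 8°, with its edge about 6 mm from the lens centre horizontally and 9 cm below the glass.

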